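# Hold the belt grinder's tension arm back for a new belt

## Task

The belt grinder on the studio bench has thrown its old belt; get it ready for a helper to slip the new one on. Lift the loose flanged cap off the drive drum by its knob and set it down, knob up and not dropped, in the steel parts dish; then push the sprung tension arm back past the click of its ratchet, right back to its stop. Finish while still holding the arm there: the catch alone leaves it too far forward for the belt to go over, so do not let go, and leave the other things on the bench where they stand.

Things in the scene. Friction and masses are not known exactly. Their poses are not given: they have to be found in the camera images.
- belt_grinder: bench belt grinder, fixed: green housing with steel deck 226 (x) by 316 mm (y), 100 mm high; origin on the bench under its centre. In its own axes: drive drum (black rubber, 80 mm dia.) at (+55, +100) mm, guide drum (60 mm dia.) at (+65, -115), tracking drum (50 mm dia.) on the tension arm; all drum tops 182 mm above the bench. Steel platen between the first two; work rest out to x = +168
- drum_top (a point): centre of the drive drum's top face, 182 mm above the bench. The drum's top has a round recess 46 mm in diameter and 16 mm deep in which the cap's plug sits loosely
- cap_knob (a point): turned aluminium cap, loose on the drive drum, about 160 g: a flange 92 mm in diameter and 6 mm thick, a plug below it (40 mm diameter, 12 mm deep) and a round knob on top (26 mm diameter, 30 mm high). This point is on the axis at half the knob's height: 15 mm below the knob's top, 16 mm above the flange's upper face, 34 mm above the plug's underside; its z axis points up out of the knob
- parts_dish: round steel parts dish standing loose on the bench, 136 mm across the rim, 24 mm high, wall 3 mm, flat inner floor about 108 mm across and 3 mm above its origin, which is the centre of its underside. With the cap standing in it the cap's point is 37 mm above the dish's origin
- tension_arm (a joint): angle of the tension arm in rad: 0 sprung right forward (start), growing as it is pushed back, which turns it counter-clockwise seen from above; its tooth clicks past the pawl at about 0.30, and if let go beyond that it springs forward and the pawl catches it at about 0.28; back stop at 0.44. The spring presses the hand grip forward with about 5 N at 0, rising to about 12 N at the stop
- tensioner_grip (a point): upright black hand grip at the end of the tension arm, round, 23 mm in diameter, 76 mm high, its top 198 mm above the bench; this point is on its axis, 167 mm above the bench and 31 mm below its top. It moves along a circle of 155 mm radius about tensioner_pivot, so the full push is about 68 mm
- tensioner_pivot (a point): a point on the upright axis about which the tension arm turns, at the height 175 mm above the bench
- pawl (a joint): angle in rad of the small steel ratchet pawl beside the arm's pivot: 0 lying in, up to about 0.14 while it rides over the arm's tooth, back to 0 once it has dropped in behind the tooth (the click)
- maquette: bystander: white plaster reclining figure on a wooden board 90 by 130 mm, about 96 mm high; origin at the centre of its underside
- aerosol: bystander: aerosol can, 52 mm in diameter, 184 mm high with its white lid; origin at the centre of its underside
- brush_tin: bystander: open tin of brushes, 74 mm in diameter, 100 mm high, brushes standing out to about 210 mm; origin at the centre of its underside
Not all that is in view belongs to the job. Several things have the shape of the parts_dish; the one meant has the colours described above.

How it is judged (in metres and radians):
On the way, in this order (a step that is already met when the one before it is completed fails the run):
1. the cap stands in the parts dish, knob up, let go and at rest (horizontal distance between cap_knob and parts_dish below 0.03 m and z of cap_knob in the frame of parts_dish below 0.043 m and angle between cap_knob's own z axis and vertical below 0.12 rad and contact force between the fingers and drum_cap below 0.1 N and linear speed of drum_cap below 0.03 m/s), for 0.2 s.
2. the tension arm has been pushed back past the click: the pawl has dropped in behind its tooth (value of joint tension_arm above 0.32 rad and value of joint pawl below 0.04 rad), for 0.1 s.
At the end, for the whole second after the job is handed in: The robot is still pressing on the tension arm (more than 3 N) and holds it within 0.05 rad (8 mm at the grip) of its back stop, well past the click at 0.30 rad, with the pawl dropped in; the cap stands at rest in the parts dish, knob up (within 0.12 rad) and within 30 mm of the dish's centre (value of joint tension_arm above 0.39 rad and value of joint pawl below 0.04 rad and contact force between any of the fingers, the arm and tension_arm above 3 N and horizontal distance between cap_knob and parts_dish below 0.03 m and z of cap_knob in the frame of parts_dish below 0.043 m and angle between cap_knob's own z axis and vertical below 0.12 rad and linear speed of drum_cap below 0.03 m/s); the arm keeps its last pose, push and grip.
It fails at once if the cap is dropped (falls freely by more than about 25 mm) (linear speed of drum_cap above 0.7 m/s and contact force between the fingers and drum_cap below 0.05 N).
It fails at once if the plaster maquette is knocked or moved by more than 30 mm (distance of maquette from where it was at the start of the episode above 0.03 m or angle between maquette's own z axis and vertical above 0.3 rad).
It fails at once if the aerosol can is knocked or moved by more than 30 mm (distance of aerosol from where it was at the start of the episode above 0.03 m or angle between aerosol's own z axis and vertical above 0.3 rad).
It fails at once if the brush tin is knocked or moved by more than 30 mm (distance of brush_tin from where it was at the start of the episode above 0.03 m or angle between brush_tin's own z axis and vertical above 0.3 rad).
It also fails if it takes over 51 s, if anything falls off the work surface, if the arm or the gripper's body presses on something with over 40 N, if the wrist force passes 120 N, or if a joint passes its speed limit or range.

## Robot

A 6-joint arm with a two-finger parallel gripper is mounted at the origin on the work surface. World frame = base frame: x ahead of the robot, y to its left, z up, the work surface at z = 0. Lengths are in mm, angles in degrees, forces in N, time in s.
With the tool pointing down it reaches from about 250 to 800 mm from the base axis. Payload 8.5 kg.
Tool frame: the origin (TCP) lies at the very end of the fingers, on their centre line; the grasp point (between the pads) lies 19 mm behind it; z points along the fingers, y is the line along which they close (so a half turn about z gives the same grasp; the last joint's range is limited). The gripper opens to 85 mm and grips with 20 to 120 N. Pads are 22 mm wide; open, the fingers measure 114 mm over their backs; the gripper's body (76 mm by 85 mm) begins 54 mm behind the grasp point. The pads swing forward as they close: fully open they stand 13 mm farther back than shut.
Start: joints at [65.489, 13.648, -0.773, 75.585, 0, 90], TCP at [217.787, 477.648, 231.276] pointing down, gripper open.
Joint ranges: [-152.45, 152.45], [-59.26, 108.67], [-65.41, 83.53], [-104.44, 129.93], [-82.83, 76.93], [-180, 180]. Speed limits (degrees/s): [127.2, 127.2, 159.86, 180, 180, 180].

## Interface

Orientations are given as [roll, pitch, yaw] about the fixed x, y, z axes, in that order (R = Rz(yaw) Ry(pitch) Rx(roll)).
In Python, from plant import telemetry, read_camera, ctrl gives the robot as it stands.
- The arm moves only by the tool jog_arm, never from a script. Its argument "commands" is a list of rows, each a list of 4 numbers: the shift along the tool's x, y, z in cm, then the turn about the tool's z in rad. A call has 1 to 10 rows; each row is the pose to reach, as a shift and turn from the pose commanded when the call began, along the tool's axes at that moment; what a row does not reach only later rows make up. A row lasts 1/8 s, in which the tool goes at most 62.5 mm and 10.7 degrees, less where a joint would pass 70% of its speed; a pose out of reach is approached as far as the arm can. A call with a gripper value outside its range is refused whole. "jaw" is the closure, from -1 (fully open) to 1 (shut), so that 0 is half open, set as the call begins (left out, the last holds). The fingers move at their own pace and stop on an object; "newtons" is the grip in N (left out, the last holds). Time passes only in rows, so rows that repeat a pose let the fingers close. It gives the time, the measured TCP pose, the force, the opening and the grip force at its end, in the units of the state.
- telemetry.observe(): the state, without advancing time (a new reading comes with each control period).
- read_camera(name): name is "scene" or "top"; returns a dict with "color" (420x560x3 uint8, red, green, blue), "fx", "fy", "cx", "cy" (pixels), "pose" (4x4, takes a point from camera to world coordinates). Camera axes: x right, y up, looking along -z (the intrinsics and any distortion apply to the point x, -y, -z); pixel columns grow to the right and rows downward; lengths in mm; the calibration is good to about 2 mm. A picture is of the moment at which its call begins. There is no depth.
- ctrl.job_done(): hands the job in; it is judged then, once.
The state is a dict: "time_s": time; "joint_positions": joint angles; "joint_vel": joint speeds; "effort": joint torques, N m; "ee_pos": TCP position; "tool_rot": TCP orientation; "ft_force": force on the tool from outside, world axes, zero at the start; "torque": the same for the moment, N m; "grip_width": opening from 0.0 (shut) to 1.0 (fully open); "grip_force": force on a finger pad.
Only numpy, scipy, OpenCV 4.12 (cv2) and the standard library are available. Lean on these libraries where they do the work, as an engineer would, in place of code of your own. Each camera call takes 0.05 s, during which the arm holds its last target. There are 200 camera calls.

## Working session

There is one attempt and no reset: what is moved stays moved. The work goes in short steps, Python scripts to look and compute and a tool call to move; the robot and the scene stay as the last step left them, time stands still between calls to the robot, and variables do not carry over. Pictures are saved under pics/ and viewed, at most 10 in all, crops included, and the job is handed in when it is done.

Besides the shell and the picture viewer there is one more tool, called after "Call:" in YAML: its name, and indented under it one key for each argument. jog_arm: Moves the arm, as the interface text tells. Its arguments: {"type":"object","properties":{"commands":{"type":"array"},"jaw":{"type":"number"},"newtons":{"type":"number"}},"required":["commands"]}

```bash
ls; mkdir -p pics
cat > h.py <<'E'
import numpy as np, cv2
from plant import telemetry, read_camera, ctrl
def snap(n,f):
    c=read_camera(n); cv2.imwrite(f,cv2.cvtColor(c['color'],cv2.COLOR_RGB2BGR)); np.savez(f[:-4]+'.npz',**{k:np.array(c[k]) for k in c}); return c
def load(f): return np.load(f[:-4]+'.npz')
def px2w(c,u,v,z):
    d=np.array([(u-c['cx'])/c['fx'],-(v-c['cy'])/c['fy'],-1.]); P=c['pose']; d=P[:3,:3]@d; o=P[:3,3]
    return o+d*(z-o[2])/d[2]
def w2px(c,p):
    P=c['pose']; q=P[:3,:3].T@(np.array(p)-P[:3,3]); return np.array([c['cx']+c['fx']*q[0]/-q[2], c['cy']-c['fy']*q[1]/-q[2]])
E
python3 - <<'E'
from h import *
for n in ('scene','top'):
    c=snap(n,f'pics/{n}0.png'); print(n,{k:(np.round(c[k],3).tolist() if k!='color' else '') for k in c})
print(telemetry.observe())
E
```

```text
pics
scene {'color': '', 'fx': 433.857, 'fy': 433.857, 'cx': 279.911, 'cy': 210.229, 'pose': [[0.663, -0.416, 0.622, 1206.04], [0.749, 0.384, -0.54, -592.69], [-0.014, 0.824, 0.566, 806.092], [0.0, 0.0, 0.0, 1.0]]}
top {'color': '', 'fx': 514.97, 'fy': 514.97, 'cx': 285.354, 'cy': 201.111, 'pose': [[0.012, 0.998, -0.064, 389.529], [-1.0, 0.013, 0.019, 46.868], [0.02, 0.064, 0.998, 1654.477], [0.0, 0.0, 0.0, 1.0]]}
{'time_s': 0.1, 'joint_positions': array([ 6.54899712e+01,  1.36786087e+01, -8.13149676e-01,  7.55841829e+01,
       -7.76650714e-05,  9.00022985e+01]), 'joint_vel': array([ 0.06869602, -0.09327815,  0.11983412,  0.0267058 , -0.05805343,
        0.04408794]), 'effort': array([-1.81081605e-04, -5.39720678e+01,  3.47000706e+01,  1.34418215e-02,
       -7.48326397e-05,  6.48129657e-07]), 'ee_pos': array([217.63948375, 477.34382514, 230.72489245]), 'tool_rot': array([-1.79924059e+02,  8.07115091e-05,  1.55487673e+02]), 'ft_force': array([-0.89868492,  0.13441771, -0.25271326]), 'torque': array([ 0.0568209 , -0.01596183, -0.00132073]), 'grip_force': 0.0, 'grip_width': 1.0014291442574408}
```

View pics/top0.png

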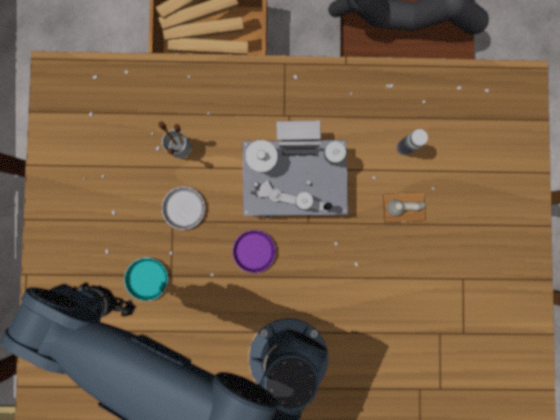

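View pics/scene0.png

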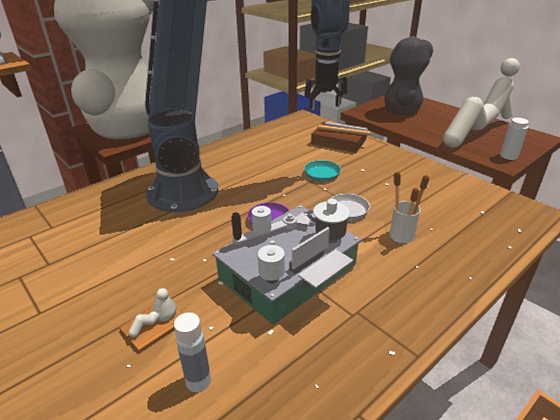

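The top view shows the cap on its drum at (261,155), the steel dish at (184,208), the grip near (327,207) and the arm pivot near (264,188). The distractor dishes are purple (254,251) and teal (147,279). The brush tin is at (176,143). I'll zoom in next.

Run:
```python
from h import *
im=cv2.imread('pics/top0.png')[115:265,150:360]; 
cv2.imwrite('pics/ct.png',cv2.resize(im,None,fx=3.8,fy=3.8,interpolation=cv2.INTER_CUBIC))
im=cv2.imread('pics/scene0.png')[180:310,210:380]
cv2.imwrite('pics/cs.png',cv2.resize(im,None,fx=4.5,fy=4.5,interpolation=cv2.INTER_CUBIC))
c=load('pics/top0.png')
print('knob',px2w(c,262,154,213),'dish',px2w(c,184,208,24),'grip',px2w(c,327,206.5,198))
for u,v in((243,142),(346,142),(243,216),(348,216)): print('deck',px2w(c,u,v,100))
```

```text
knob [614.00438121  86.63972465 213.        ] dish [467.92783339 335.48320147  24.        ] grip [468.94810061 -99.40469358 198.        ]
deck [667.54261244 148.05521833 100.        ]
deck [ 672.33777612 -166.10161247  100.        ]
deck [442.37982296 144.24812929 100.        ]
deck [ 446.30695247 -173.11344812  100.        ]
```

View pics/ct.png

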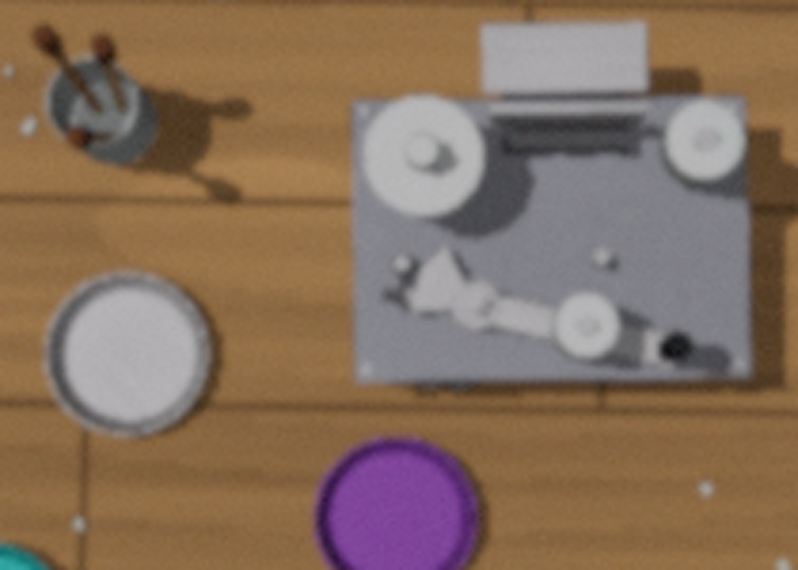

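View pics/cs.png

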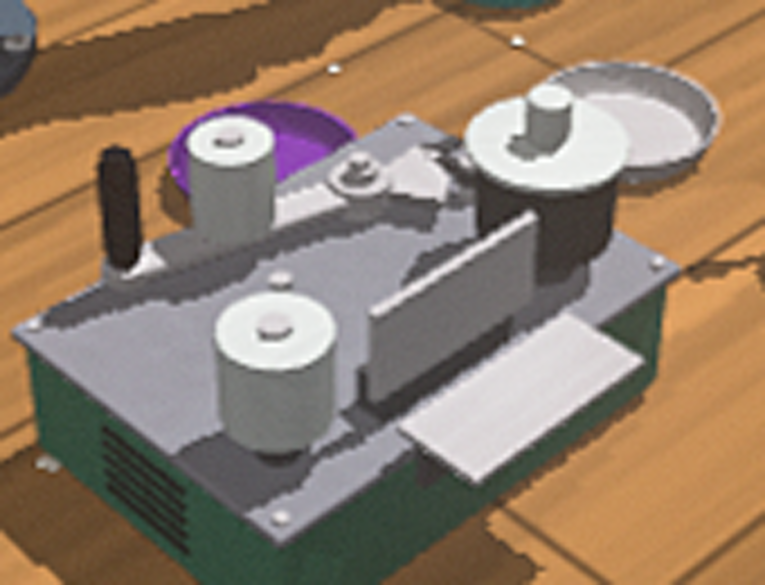

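The zoomed crops put the knob top at top px (260.7,154.6) and scene px (331.9,201.4). The grip top is at top (328,206.2) and scene (236.1,213.5). The dish rim centre is at top (183.8,208). I'll check these by triangulation.

Run:
```python
from h import *
a=load('pics/top0.png');b=load('pics/scene0.png')
def tri(p,q):
    A=[];B=[]
    for c,(u,v) in((a,p),(b,q)):
        o=c['pose'][:3,3];d=px2w(c,u,v,0)-o;d/=np.linalg.norm(d);M=np.eye(3)-np.outer(d,d);A.append(M);B.append(M@o)
    return np.linalg.lstsq(np.vstack(A),np.hstack(B),rcond=None)[0]
print('knobtop',tri((260.7,154.6),(331.9,201.4)),px2w(a,260.7,154.6,213+5),px2w(b,331.9,201.4,219))
print('flange',px2w(a,261.5,156,188))
print('grip',tri((328,206.2),(236.1,213.8)),px2w(a,328,206.2,198))
print('pivot',px2w(a,275,194.7,140),px2w(a,275,194.7,165), tri((275,194.7),(210+358/4.5,180+170/4.5)))
print('dish',px2w(a,183.8,208.0,24), px2w(b,210+632/4.5,180+115/4.5,24))
# dish by threshold
hsv=cv2.cvtColor(cv2.imread('pics/top0.png'),cv2.COLOR_BGR2HSV);m=(hsv[...,1]<50).astype('uint8');m=m[180:235,155:212]
n,l,s,ce=cv2.connectedComponentsWithStats(m);i=1+s[1:,4].argmax();print(s[i],ce[i]+[155,180],px2w(a,*(ce[i]+[155,180]),15))
for u,v in((174,148),(170,128)):print('brush',px2w(a,u,v,100),px2w(a,162,126,210))
```

```text
knobtop [613.02393761  91.23357981 214.42642269] [611.47315019  90.12594059 218.        ] [618.39256842  87.14053367 219.        ]
flange [612.09681279  88.67784105 188.        ]
grip [ 471.27854424 -100.75221064  195.09172851] [ 469.83672052 -102.24152827  198.        ]
pivot [504.99454957  48.59149971 140.        ] [503.08852547  48.56305647 165.        ] [505.96835406  48.77278191 129.12754174]
dish [467.91985224 336.1124256   24.        ] [480.25131582 338.81449817  24.        ]
[   7    7   43   43 1463] [183.17566644 207.68147642] [469.33995964 339.70858442  15.        ]
brush [645.99261151 356.6367218  100.        ] [689.98599681 370.05130006 210.        ]
brush [707.10500154 370.29827383 100.        ] [689.98599681 370.05130006 210.        ]
```

The points are consistent with the given sizes: knob ≈ (612,89,204), dish ≈ (469,337), grip ≈ (470,-101). Grip to pivot comes to 154 mm against the 155 stated. The push runs almost straight along +x for about 67 mm. I'll move above the knob now, with the tool's y along world x.

Call:
jog_arm:
  commands:
    - [0,0,-3,0]
    - [-5.2,-1.9,-5.9,0.15]
    - [-10.4,-3.8,-5.9,0.3]
    - [-15.6,-5.7,-5.9,0.45]
    - [-20.8,-7.6,-5.9,0.6]
    - [-26,-9.5,-5.9,0.75]
    - [-31.2,-11.4,-5.9,0.9]
    - [-36.4,-13.3,-5.9,1.05]
    - [-41.6,-15.2,-5.9,1.143]
    - [-46.8,-17.1,-5.9,1.143]
  jaw: -0.4
  newtons: 40

```text
time_s: 1.35
ee_pos: [573.7, 126.4, 290.0]
tool_rot: [-180.0, 0.0, 89.9]
ft_force: [0.3, 0.5, 0.7]
grip_width: 0.695
grip_force: 0.0
```

Call:
jog_arm:
  commands:
    - [-3.7,3.9,0,0]
    - [-3.7,3.9,3,0]
    - [-3.7,3.9,5.5,0]
    - [-3.7,3.9,5.5,0]
    - [-3.7,3.9,5.5,0]

```text
time_s: 1.98
ee_pos: [611.9, 91.1, 236.2]
tool_rot: [180.0, -0.0, 90.0]
ft_force: [0.8, -0.3, 0.6]
grip_width: 0.7
grip_force: 0.0
```

Run:
```python
from h import *
snap('scene','pics/s1.png');snap('top','pics/t1.png')
a=cv2.imread('pics/s1.png')[140:290,240:420];b=cv2.imread('pics/t1.png')[100:250,180:360]
cv2.imwrite('pics/c1.png',np.hstack([cv2.resize(x,(400,333),interpolation=cv2.INTER_CUBIC) for x in(a,b)]))
print(telemetry.observe()['ee_pos'])
```

```text
[612.13135911  91.19252936 236.62166674]
```

View pics/c1.png

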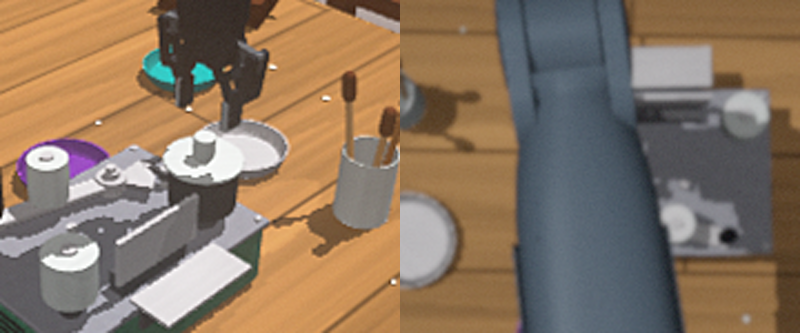

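The fingertips are at crop (183,103) and (230,125), so the jaw straddles the knob top at (204,135). It's well centred, so I'll descend and grip.

Call:
jog_arm:
  commands:
    - [0,0,2,0]
    - [0,0,3.5,0]
    - [0,0,4.4,0]
    - [0,0,4.4,0]
    - [0,0,4.4,0]

```text
time_s: 2.7
ee_pos: [611.9, 90.9, 191.9]
tool_rot: [180.0, -0.0, 90.0]
ft_force: [-0.3, -0.1, 0.3]
grip_width: 0.703
grip_force: 0.0
```

Call:
jog_arm:
  commands:
    - [0,0,0,0]
    - [0,0,0,0]
    - [0,0,0,0]
    - [0,0,0,0]
    - [0,0,0,0]
    - [0,0,0,0]
  jaw: 1
  newtons: 45

```text
time_s: 3.45
ee_pos: [612.0, 90.9, 191.9]
tool_rot: [179.9, -0.0, 90.0]
ft_force: [-0.5, -0.1, 6.4]
grip_width: 0.286
grip_force: 44.8
```

Call:
jog_arm:
  commands:
    - [0,0,-0.5,0]
    - [0,0,-1.5,0]
    - [0,0,-3,0]
    - [0,0,-5,0]
    - [0,0,-7,0]
    - [0,0,-8,0]
    - [0,0,-8,0]
    - [0,0,-8,0]

```text
time_s: 4.45
ee_pos: [611.4, 90.8, 270.6]
tool_rot: [-179.9, 0.0, 90.0]
ft_force: [-0.2, 0.2, -1.3]
grip_width: 0.285
grip_force: 44.5
```

Run:
```python
from h import *
s=snap('scene','pics/s2.png')
cv2.imwrite('pics/c2.png',cv2.resize(cv2.imread('pics/s2.png')[110:260,260:440],(600,500),interpolation=cv2.INTER_CUBIC))
o=telemetry.observe();print(o['ee_pos'],o['ft_force'],o['grip_width'])
```

```text
[611.32908065  90.83969965 270.47259027] [ 0.00372795 -0.24959928 -1.44442075] 0.2855661293378332
```

View pics/c2.png

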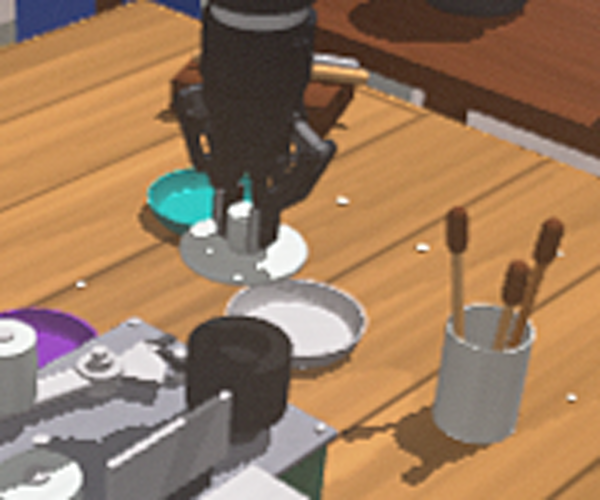

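The cap is held level at crop (243,250); the weight shows as 1.4 N. Next I'll carry it over the steel dish.

Call:
jog_arm:
  commands:
    - [3,-1.8,0,0]
    - [7,-4.1,0,0]
    - [11,-6.4,0,0]
    - [15,-8.7,0,0]
    - [19,-11,1,0]
    - [22,-12.9,4,0]
    - [24,-13.8,7,0]
    - [24.6,-14.1,10,0]
    - [24.6,-14.1,13,0]
    - [24.6,-14.1,15,0]

```text
time_s: 5.75
ee_pos: [469.6, 336.4, 119.1]
tool_rot: [-179.9, 0.1, 90.0]
ft_force: [-0.4, -0.6, -1.7]
grip_width: 0.287
grip_force: 44.5
```

Call:
jog_arm:
  commands:
    - [0,0,2,0]
    - [0,0,4,0]
    - [0,0,4,0]
    - [0,0,4,0]

```text
time_s: 6.25
ee_pos: [470.8, 337.0, 81.7]
tool_rot: [180.0, 0.0, 90.0]
ft_force: [0.1, -0.4, -1.0]
grip_width: 0.288
grip_force: 44.5
```

Run:
```python
from h import *
s=snap('scene','pics/s3.png');t=snap('top','pics/t3.png')
a=cv2.imread('pics/s3.png')[110:260,270:450];b=cv2.imread('pics/t3.png')[130:280,100:280]
cv2.imwrite('pics/c3.png',np.hstack([cv2.resize(x,(400,333),interpolation=cv2.INTER_CUBIC) for x in(a,b)]))
o=telemetry.observe();print(o['ee_pos'],o['ft_force'],o['grip_width'])
```

```text
[471.11971554 337.19966569  82.11770006] [ 0.50999683 -0.75370989 -1.07085614] 0.2859783325004183
```

View pics/c3.png

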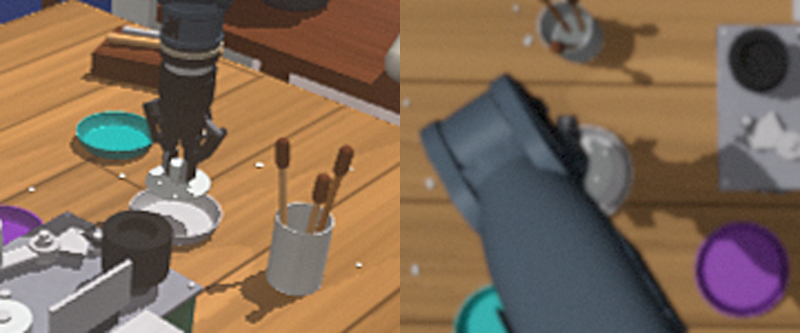

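The cap is over the dish: scene crop (180,182) above the dish at (175,218), as expected for the height. I'll lower it gently.

Call:
jog_arm:
  commands:
    - [0,0,1.5,0]
    - [0,0,3,0]
    - [0,0,4,0]
    - [0,0,4.6,0]
    - [0,0,5,0]
    - [0,0,5.2,0]
    - [0,0,5.2,0]
    - [0,0,5.2,0]

```text
time_s: 7.35
ee_pos: [470.8, 337.0, 29.6]
tool_rot: [180.0, -0.0, 90.0]
ft_force: [-0.9, 0.3, -1.6]
grip_width: 0.292
grip_force: 44.6
```

Call:
jog_arm:
  commands:
    - [0,0,0.1,0]
    - [0,0,0.2,0]
    - [0,0,0.3,0]
    - [0,0,0.4,0]
    - [0,0,0.4,0]
    - [0,0,0.4,0]

```text
time_s: 8.1
ee_pos: [470.7, 336.9, 25.3]
tool_rot: [-180.0, 0.0, 90.0]
ft_force: [1.2, -0.4, -2.1]
grip_width: 0.285
grip_force: 44.6
```

Call:
jog_arm:
  commands:
    - [0,0,0.05,0]
    - [0,0,0.1,0]
    - [0,0,0.15,0]
    - [0,0,0.2,0]
    - [0,0,0.2,0]
    - [0,0,0.2,0]

```text
time_s: 8.85
ee_pos: [470.8, 337.0, 24.8]
tool_rot: [179.9, -0.0, 90.0]
ft_force: [-4.8, -2.4, 15.3]
grip_width: 0.284
grip_force: 46.4
```

Contact with the dish floor. I'll ease off and release.

Call:
jog_arm:
  commands:
    - [0,0,-0.1,0]
    - [0,0,-0.1,0]
    - [0,0,-0.1,0]

```text
time_s: 9.22
ee_pos: [470.8, 337.0, 24.9]
tool_rot: [180.0, -0.0, 90.0]
ft_force: [-2.8, -2.0, 8.0]
grip_width: 0.284
grip_force: 45.5
```

Call:
jog_arm:
  commands:
    - [0,0,0,0]
    - [0,0,0,0]
    - [0,0,0,0]
    - [0,0,0,0]
    - [0,0,0,0]
    - [0,0,0,0]
  jaw: -0.4

```text
time_s: 9.98
ee_pos: [470.7, 336.9, 24.3]
tool_rot: [-180.0, 0.0, 90.0]
ft_force: [0.2, -0.4, -0.3]
grip_width: 0.699
grip_force: 0.0
```

Call:
jog_arm:
  commands:
    - [0,0,-1,0]
    - [0,0,-3,0]
    - [0,0,-7,0]
    - [0,0,-12,0]
    - [0,0,-17,0]
    - [0,0,-22,0]
    - [0,0,-25,0]
    - [0,0,-25,0]

```text
time_s: 10.98
ee_pos: [471.5, 337.5, 277.6]
tool_rot: [179.8, -0.2, 90.0]
ft_force: [0.8, 0.2, -0.3]
grip_width: 0.7
grip_force: 0.0
```

Call:
jog_arm:
  commands:
    - [-4,0,0,0]
    - [-9,0,0,0]
    - [-14,0,0,0]
    - [-20,0,0,0]
    - [-26,0,0,0]
    - [-32,0,0,0]
    - [-38,0,0,0]
    - [-43.8,-0.1,0,0]
    - [-43.8,-0.1,2,0]
    - [-43.8,-0.1,4.5,0]

```text
time_s: 12.22
ee_pos: [469.2, -102.2, 228.4]
tool_rot: [-180.0, -0.0, 89.9]
ft_force: [-0.1, -0.7, -0.6]
grip_width: 0.699
grip_force: 0.0
```

Run:
```python
from h import *
s=snap('scene','pics/s4.png');t=snap('top','pics/t4.png')
a=cv2.imread('pics/s4.png')[110:290,190:406];b=cv2.imread('pics/t4.png')[130:280,150:330]
cv2.imwrite('pics/c4.png',np.hstack([cv2.resize(x,(400,333),interpolation=cv2.INTER_CUBIC) for x in(a,b)]))
o=telemetry.observe();print(o['ee_pos'],o['ft_force'],o['joint_positions'])
```

```text
[ 467.70178768 -101.07586031  226.65918133] [-0.50727777  0.04764224 -0.44855758] [-1.21923074e+01  9.40735352e+00 -6.94347033e+00  7.39416039e+01
 -3.81177902e-03  7.78568996e+01]
```

View pics/c4.png

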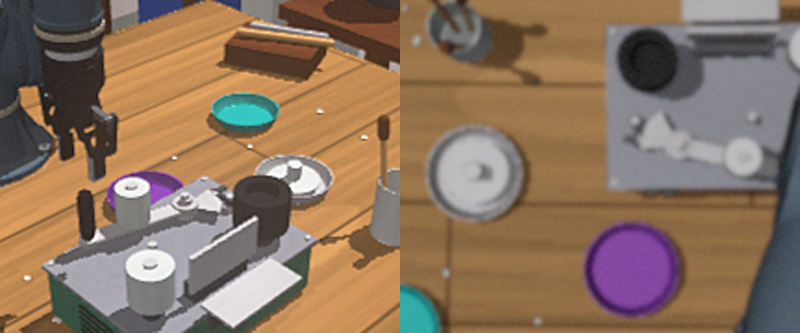

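The cap sits centred in the steel dish: knob at crop (478,172), rim centre (475,173). The open fingers at (65,158) and (97,178) straddle the grip top at (84,193). I'll descend around the grip and close on it.

Call:
jog_arm:
  commands:
    - [0,0.2,2,0]
    - [0,0.2,4,0]
    - [0,0.2,6,0]
    - [0,0.2,7.5,0]
    - [0,0.2,7.5,0]
    - [0,0.2,7.5,0]

```text
time_s: 13.08
ee_pos: [472.0, -101.0, 155.2]
tool_rot: [180.0, 0.0, 90.0]
ft_force: [0.8, 0.0, 0.2]
grip_width: 0.7
grip_force: 0.0
```

Call:
jog_arm:
  commands:
    - [0,0,0,0]
    - [0,0,0,0]
    - [0,0,0,0]
    - [0,0,0,0]
    - [0,0,0,0]
    - [0,0,0,0]
  jaw: 1
  newtons: 40

```text
time_s: 13.82
ee_pos: [471.6, -101.2, 154.9]
tool_rot: [180.0, 0.0, 90.0]
ft_force: [-2.3, 0.6, 5.9]
grip_width: 0.257
grip_force: 38.9
```

Call:
jog_arm:
  commands:
    - [-0.1,0.7,0,0]
    - [-0.2,1.4,0,0]
    - [-0.3,2.1,0,0]
    - [-0.35,2.8,0,0]
    - [-0.35,3.5,0,0]
    - [-0.35,4.2,0,0]
    - [-0.3,4.9,0,0]
    - [-0.3,5.5,0,0]
    - [-0.3,5.5,0,0]

```text
time_s: 14.95
ee_pos: [524.6, -105.6, 154.6]
tool_rot: [-179.8, 0.2, 90.0]
ft_force: [-12.4, -8.9, 10.4]
grip_width: 0.259
grip_force: 39.8
```

Call:
jog_arm:
  commands:
    - [0.1,0.4,0,0]
    - [0.15,0.8,0,0]
    - [0.2,1.1,0,0]
    - [0.2,1.2,0,0]
    - [0.2,1.2,0,0]
    - [0.2,1.2,0,0]

```text
time_s: 15.7
ee_pos: [535.8, -103.7, 154.5]
tool_rot: [-179.7, 0.2, 90.0]
ft_force: [-12.8, -9.2, 10.0]
grip_width: 0.256
grip_force: 40.3
```

Call:
jog_arm:
  commands:
    - [0.05,0.2,0,0]
    - [0.1,0.4,0,0]
    - [0.1,0.5,0,0]
    - [0.1,0.5,0,0]
    - [0.1,0.5,0,0]
    - [0.1,0.5,0,0]

```text
time_s: 16.45
ee_pos: [539.6, -103.2, 154.5]
tool_rot: [-179.6, 0.3, 89.9]
ft_force: [-17.9, -12.3, 12.5]
grip_width: 0.257
grip_force: 40.5
```

Run:
```python
from h import *
s=snap('scene','pics/s5.png');t=snap('top','pics/t5.png')
a=cv2.imread('pics/s5.png')[130:290,200:392];b=cv2.imread('pics/t5.png')[130:280,150:330]
cv2.imwrite('pics/c5.png',np.hstack([cv2.resize(x,(400,333),interpolation=cv2.INTER_CUBIC) for x in(a,b)]))
o=telemetry.observe();print(o['ee_pos'],o['ft_force'],o['grip_force'])
```

```text
[ 539.61121485 -103.20964021  154.45397248] [-18.79360239 -11.41979596  11.81164801] 40.525179507094435
```

View pics/c5.png

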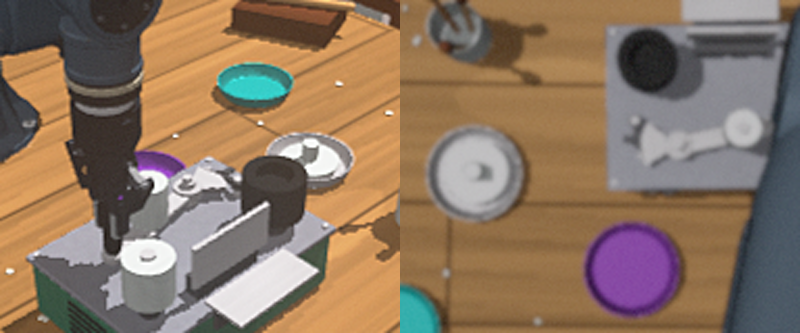

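The arm has swung right round (drum at crop (743,128)), the grip has travelled 68 mm and the force is rising, so it looks to be at the stop. One more small press will confirm it.

Call:
jog_arm:
  commands:
    - [0,0.2,0,0]
    - [0,0.3,0,0]
    - [0,0.3,0,0]
    - [0,0.3,0,0]
    - [0,0.3,0,0]

```text
time_s: 17.18
ee_pos: [540.0, -103.2, 154.3]
tool_rot: [-179.4, 0.3, 89.9]
ft_force: [-29.3, -11.8, 19.2]
grip_width: 0.256
grip_force: 42.1
```

Pressing 3 mm more moved the tool only 0.4 mm and added 11 N, so it's firmly against the stop. Handing in.

```bash
python3 -c "
from plant import ctrl
print(ctrl.job_done())"
```

```text
the job is handed in; nothing more can be done
None
```

I handed the job in with the cap standing knob up in the steel dish and the tension arm still held against its back stop; no verdict came back, and I didn't view the pawl itself up close.

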